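# Couple the drawbar and push the hitch pin home

### The job

Couple the drawbar to the clevis bolted to the bench: slide the bar's tongue in between the two cheeks until its eye lines up with their holes, then push the hitch pin through cheek, eye and far cheek until its disc head sits flush against the clevis. Nobody knows how far the tongue was set out of its sleeve, so if the pin stops early, shift the bar a little and try again. Leave the tin, the tape measure and the roll of tape where they are.

Things in the scene. Friction and masses are not known exactly. Their poses are not given: they have to be found in the camera images.
- clevis: Fixed grey clevis bolted to the bench. Origin on the bench midway between its two upright cheeks, under the pin's axis. +x: the way the bar slides in; +y: the way the pin is pushed; mm in its frame. Cheeks x -40 to 40, 56 high, holes on the line x 0, z 25. A strap bridges their tops at x 20 to 40, up to z 72. Bolted feet, 16 high, stand out at the corners.
- near_hole (a point): Mouth of the 17 mm hole in the clevis's near cheek, a 40 mm thick guide block (y -53.5 to -13.5 in the clevis frame), 25 mm above the bench. The pin enters here; its head must end against this face. The far cheek (y 13.5 to 33.5) has a 19 mm hole in line.
- slot_mouth (a point): Middle of the mouth of the slot between the cheeks, on the bench: 27 mm wide, open above and at both ends, the bench is its floor. The tongue slides in here, along the clevis's +x.
- drawbar: Loose steel bar of about 0.85 kg on the bench. Origin under its upright post; +x along the bar to the tongue, z up. Dark sleeve 44 mm wide, 50 high, x -35 to 55 mm. Post 22 mm thick, z 50 to 82, to pull or push by. A bright tongue, 24 mm thick, z 3 to 47, is clamped firm in it, its end already in the slot's mouth; it must go in 15 to 58 mm farther.
- bar_rear (a point): Centre of the flat rear face of the drawbar's sleeve, 44 mm wide, 50 mm high, 35 mm behind the bar's origin and 25 mm above the bench; push here to slide the bar in.
- middle_eye (a point): Where the tongue's eye would be at its middle setting: 110 mm ahead of the bar's origin, 25 mm up. The real eye (19 mm hole along y, 22 mm behind the tongue's end) is set anywhere up to 10 mm farther out or in along the bar; this reading does not tell where. Find it by touch with the pin, or by eye.
- hitch_pin: Loose steel pin 15 mm thick, 0.3 kg, level, its tip already in the near hole, its head standing on the bench. Origin on the axis at the head's inner face, 25 mm up; +y along the shaft to the tip (it may roll about y). Head: disc 50 mm across, y -12 to 0 mm (a button adds 1.5, look only). Push it by the head: it slides with a few N. Fully home its origin is at y -53.5 mm in the clevis frame.
- pin_tip (a point): Tip of the pin, 107 mm from the head's inner face. The last 12 mm taper from 15 to 9 mm, so it finds the eye if within about 4 mm and draws the bar into line. If it does not move under 15 N with its origin near y -118 mm in the clevis frame, it stands against the solid tongue: shift the bar a few mm.
- touch_up_tin: Bystander: small paint tin 77 mm wide and high, origin under its centre.
- tape_measure2: Bystander: black tape measure 35x92x61 mm, origin under its centre.
- masking_tape: Bystander: roll of tape 104 mm across, 25 mm high, origin under its centre.

How it is judged:
By the outcome, as a careful person would: the job done as asked, in the order asked, and still so for the second after the job is handed in, with the robot touching nothing.
It also fails if it takes over 72 s, if anything falls off the work surface, if the arm or the gripper's body presses on something with over 40 N, if the wrist force passes 120 N, or if a joint passes its speed limit or range.

### The arm

A 6-joint arm with a two-finger parallel gripper is mounted at the origin on a cart in front of the work surface, level with it; the furniture and walls round the work are solid. World frame = base frame: x ahead of the robot, y to its left, z up, the work surface at z = 0. Lengths are in m, angles in degrees, forces in N, time in s.
With the tool pointing down it reaches from about 0.35 to 0.875 m from the base axis. Payload 4.2 kg.
Tool frame: the origin (TCP) lies midway between the tips of the shut fingers; the grasp point (between the pads) lies 19 mm behind it (r.pinch_z is the distance from the TCP to the grasp point, in m); z points along the fingers, y is the line along which they close (so a half turn about z gives the same grasp; the last joint's range is limited). The gripper opens to 87 mm and grips with 3 to 60 N. Pads are 19 mm wide; open, the fingers measure 117 mm over their backs; the gripper's body (75 mm by 190 mm) begins 51 mm behind the grasp point.
Start: joints at [84.488, 22.042, 0.453, 0, -68.411, -14.817], TCP at [0.217, 0.586, 0.223] pointing down, gripper open.
Joint ranges: [-179.83, 179.83], [-69.29, 118.12], [-61.27, 80.66], [-181.25, 117.63], [-171.15, -9.14], [-177.46, 177.46]. Speed limits (degrees/s): [159.86, 159.86, 180, 180, 180, 180].

### API

Orientations are given as a 3x3 rotation matrix whose columns are the frame's x, y, z axes.
In Python, from station import r, imaging, models gives the robot as it stands. The module is installed in compiled form; this text tells all that it offers.
- The arm moves only by the tool apply_moves, never from a script. Its argument "moves" is a list of rows, each a list of 2 entries, a list of its own where there are three numbers: the shift along the tool's x, y, z in m, then the turn about the tool's z in degrees. A call has 1 to 5 rows; each row shifts and turns the commanded pose from where the row before left it, along the tool's axes as they then stand; what a row does not reach is not made up. A row lasts 1/12 s, in which the tool goes at most 41.7 mm and 7.16 degrees, less where a joint would pass 70% of its speed; a pose out of reach is approached as far as the arm can. A call is refused whole if a number of a shift passes 0.0417 or a number of a turn 7.16, either way. A call with a gripper value outside its range is refused whole. "hand" is the finger opening in m, from 0 to 0.087, set as the call begins (left out, the last holds). The fingers move at their own pace and stop on an object; the grip force is fixed at half the most. Time passes only in rows, so rows that do not move let the fingers close. It gives the time, the measured TCP pose, the force, the opening and the grip force at its end, in the units of the state.
- r.sense(): the state, without advancing time (a new reading comes with each control period).
- imaging.capture(name): name is "scene" or "top" or "wrist"; returns a dict with "frame" (420x560x3 uint8, blue, green, red), "intrinsics" (3x3 intrinsics, pixels), "eye" and "orientation" of the camera in the world. Camera axes: x right, y down, z forward; pixel columns grow to the right and rows downward; lengths in m; the calibration is good to about 2 mm. A picture is of the moment at which its call begins. There is no depth.
- r.finish_job(): hands the job in; it is judged then, once.
Trained networks look in a picture, given as the dict that the camera call returned (one of the last four; its "shot" number tells which), for a name from the list of things; names that differ only in an ending like _2 or _b are one class to them, and where a whole thing is asked for, a point or a joint stands for the part that bears it (a point fixed in the world has none). Each returns a list of dicts, best first, with "confidence" (0 to 1); they miss things now and then, are a little off and sometimes report something else, mostly with a low value. They report only what shows in the picture. A call takes as long as a camera call.
- models.cut_out(picture, target): "region" (420x560 bool, what is visible of it) and "extent" ([left, top, width, height] as shares, 0 to 1, of the picture: columns of its width, rows of its height, round what is visible of it).
- models.place_of(picture, target): "at" ([column, row] as shares, 0 to 1, of the picture: columns of its width, rows of its height: a listed point, or the origin of a listed thing).
The state is a dict: "time_s": time; "joints": joint angles; "joint_velocities": joint speeds; "effort": joint torques, N m; "tcp_pos": TCP position; "ee_rot": TCP orientation; "wrist_force": force on the tool from outside, world axes, zero at the start; "moment": the same for the moment, N m; "gripper_width": opening from 0.0 (shut) to 1.0 (fully open); "gripper_force": force on a finger pad.
Only numpy, scipy, OpenCV 4.12 (cv2) and the standard library are available. Lean on these libraries where they do the work, as an engineer would, in place of code of your own. Each camera call takes 0.05 s, during which the arm holds its last target. There are 200 camera calls.

## Working session

There is one attempt and no reset: what is moved stays moved. The work goes in short steps, Python scripts to look and compute and a tool call to move; the robot and the scene stay as the last step left them, time stands still between calls to the robot, and variables do not carry over. Pictures are saved under pics/ and viewed, at most 10 in all, crops included, and the job is handed in when it is done.

Besides the shell and the picture viewer there is one more tool, called after ">>>" by a JSON object that holds its "name" and its "arguments", one argument or row to a line. apply_moves: Moves the arm, as the interface text tells. Its arguments: {"type":"object","properties":{"moves":{"type":"array"},"hand":{"type":"number"}},"required":["moves"]}

```bash
mkdir -p pics; cat > h.py <<'E'
from station import r, imaging, models
import numpy as np, cv2
def ray(p,at):
    h,w=p["frame"].shape[:2]; K=np.array(p["intrinsics"])
    d=np.linalg.inv(K)@np.array([at[0]*w,at[1]*h,1]); return np.array(p["eye"]),np.array(p["orientation"])@d
def onz(p,at,z):
    e,d=ray(p,at); return e+d*(z-e[2])/d[2]
Z=dict(clevis=0,near_hole=.025,slot_mouth=0,drawbar=0,bar_rear=.025,middle_eye=.025,hitch_pin=.025,pin_tip=.025,touch_up_tin=0,tape_measure2=0,masking_tape=0)
def find(p,names):
    for n in names:
        for o in models.place_of(p,n)[:1]:
            print(n,round(o["confidence"],2),np.round(np.array(o["at"])*[560,420],1),np.round(onz(p,o["at"],Z[n]),4))
E
python3 - <<'E'
from h import *
ps={}
for c in("top","scene"):
    p=imaging.capture(c); print(c,np.round(p["eye"],3)); find(p,Z); ps[c]=p["frame"]
cv2.imwrite("pics/a.png",cv2.resize(ps["top"],(800,600))); cv2.imwrite("pics/b.png",cv2.resize(ps["scene"],(800,600)))
s=r.sense(); print({k:np.round(s[k],3) for k in("time_s","tcp_pos","ee_rot","wrist_force")})
E
```

```text
top [ 0.464 -0.046  1.174]
clevis 0.61 [287.5 180. ] [ 0.6571 -0.0481  0.    ]
near_hole 0.92 [307.5 186. ] [ 0.6334 -0.1065  0.025 ]
slot_mouth 0.77 [280.5 194.5] [ 0.6137 -0.0259  0.    ]
drawbar 0.78 [273.3 224.9] [ 0.5227 -0.0019  0.    ]
bar_rear 0.91 [273.1 236.2] [ 0.4885 -0.0015  0.025 ]
middle_eye 0.95 [283.8 187. ] [ 0.6326 -0.0366  0.025 ]
hitch_pin 0.64 [337.5 192.3] [ 0.6121 -0.1938  0.025 ]
pin_tip 0.7 [301.9 187.4] [ 0.6298 -0.0899  0.025 ]
touch_up_tin 0.8 [169.8 224.5] [0.5323 0.3102 0.    ]
tape_measure2 0.55 [181.4 173.3] [0.6875 0.2746 0.    ]
masking_tape 0.79 [399.1 190.5] [ 0.6155 -0.3804  0.    ]
scene [-0.37  -0.754  0.832]
clevis 0.9 [293.2 217.7] [ 0.6583 -0.0497  0.    ]
near_hole 0.97 [303.4 219.2] [ 0.6382 -0.0996  0.025 ]
slot_mouth 0.7 [279.9 225.4] [ 0.6016 -0.0413  0.    ]
bar_rear 0.71 [243.2 234.6] [ 0.476  -0.0063  0.025 ]
middle_eye 0.82 [284.5 214.5] [ 0.6262 -0.0402  0.025 ]
hitch_pin 0.87 [327.2 227.7] [ 0.6418 -0.1785  0.025 ]
pin_tip 0.62 [296.1 210.5] [ 0.6643 -0.0559  0.025 ]
touch_up_tin 0.97 [183.9 197.1] [0.5504 0.3049 0.    ]
tape_measure2 0.88 [217.9 183.1] [0.6824 0.2768 0.    ]
masking_tape 0.88 [385.7 264.9] [ 0.6165 -0.3757  0.    ]
{'time_s': np.float64(1.2), 'tcp_pos': array([0.217, 0.586, 0.223]), 'ee_rot': array([[ 0.938, -0.347,  0.   ],
       [-0.347, -0.938,  0.   ],
       [-0.   , -0.   , -1.   ]]), 'wrist_force': array([ 0.363, -0.573,  0.16 ])}
```

View pics/a.png

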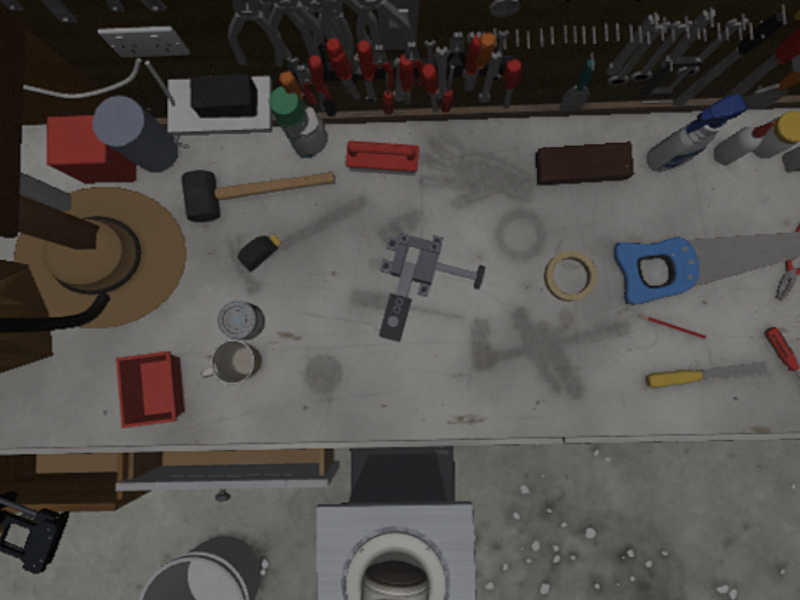

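View pics/b.png

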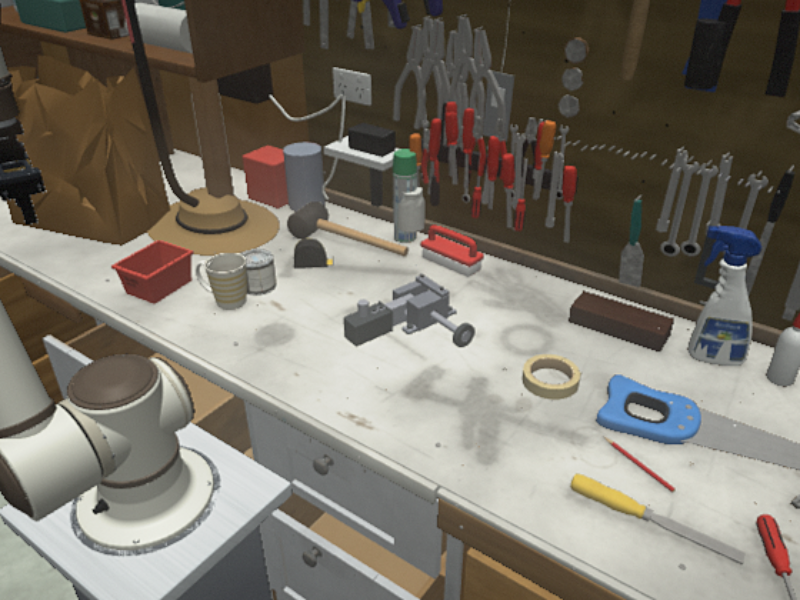

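The top view shows the clevis at about (415,260), the bar below it at (395,315) and the pin head to the right at (480,277). The scene view agrees. I'll bring the wrist camera over for an accurate look.

>>> {"name": "apply_moves", "arguments": {
  "moves": [
    [[0.028, 0.028, -0.006], 0],
    [[0.028, 0.028, -0.006], 0],
    [[0.028, 0.028, -0.006], 0],
    [[0.028, 0.028, -0.006], 0],
    [[0.028, 0.028, -0.006], 0]
  ],
  "hand": 0.087
}}

```text
time_s: 1.62
tcp_pos: [0.3001, 0.4044, 0.2529]
ee_rot: [[0.938, -0.347, 0.0], [-0.347, -0.938, 0.0], [0.0, -0.0, -1.0]]
wrist_force: [1.0, -1.0, -0.4]
gripper_width: 1.001
gripper_force: 0.0
```

>>> {"name": "apply_moves", "arguments": {
  "moves": [
    [[0.028, 0.028, -0.006], 0],
    [[0.028, 0.028, -0.006], 0],
    [[0.028, 0.028, -0.006], 0],
    [[0.028, 0.028, -0.006], 0],
    [[0.028, 0.028, -0.006], 0]
  ]
}}

```text
time_s: 2.03
tcp_pos: [0.3826, 0.2244, 0.2833]
ee_rot: [[0.938, -0.347, 0.001], [-0.347, -0.938, 0.001], [0.0, -0.001, -1.0]]
wrist_force: [0.8, 0.5, 0.0]
gripper_width: 0.999
gripper_force: 0.0
```

>>> {"name": "apply_moves", "arguments": {
  "moves": [
    [[0.028, 0.028, -0.006], 0],
    [[0.028, 0.028, -0.006], 0],
    [[0.028, 0.028, -0.006], 0],
    [[0.028, 0.028, -0.006], 0],
    [[0.028, 0.028, -0.006], 0]
  ]
}}

```text
time_s: 2.45
tcp_pos: [0.4653, 0.0444, 0.3133]
ee_rot: [[0.938, -0.347, 0.001], [-0.347, -0.938, 0.001], [0.001, -0.001, -1.0]]
wrist_force: [1.8, 0.9, -0.0]
gripper_width: 1.0
gripper_force: 0.0
```

>>> {"name": "apply_moves", "arguments": {
  "moves": [
    [[0.02, 0.02, 0], -4],
    [[0.02, 0.02, 0], -4],
    [[0, 0, 0], 0]
  ]
}}

```text
time_s: 2.7
tcp_pos: [0.4918, -0.0076, 0.3123]
ee_rot: [[0.976, -0.216, 0.0], [-0.216, -0.976, -0.001], [0.0, 0.001, -1.0]]
wrist_force: [0.3, 0.5, 0.9]
gripper_width: 1.001
gripper_force: 0.0
```

```bash
python3 - <<'E'
from h import *
p=imaging.capture("wrist"); print(np.round(p["eye"],3),np.round(p["orientation"],3),np.round(p["intrinsics"],1)); find(p,Z); cv2.imwrite("pics/c.png",cv2.resize(p["frame"],(800,600)))
s=r.sense(); print({k:np.round(s[k],3) for k in("time_s","tcp_pos","ee_rot","wrist_force")})
E
```

```text
[ 0.563 -0.023  0.475] [[-0.217 -0.94  -0.262]
 [-0.976  0.209  0.059]
 [-0.     0.269 -0.963]] [[325.9   0.  273.8]
 [  0.  325.9 213.7]
 [  0.    0.    1. ]]
clevis 0.55 [275.8  51.8] [ 0.6514 -0.0453  0.    ]
near_hole 0.91 [321.5  50. ] [ 0.6363 -0.1006  0.025 ]
slot_mouth 0.96 [275.8  86.8] [ 0.6089 -0.0359  0.    ]
drawbar 0.85 [270.9 155.8] [ 0.5195 -0.009   0.    ]
bar_rear 0.61 [266.9 185.9] [0.4824 0.0049 0.025 ]
middle_eye 0.77 [277.4  70.4] [ 0.6252 -0.0415  0.025 ]
hitch_pin 0.55 [384.1  54.2] [ 0.6144 -0.1768  0.025 ]
touch_up_tin 0.98 [ 65.5 193.2] [0.5321 0.301  0.    ]
tape_measure2 0.82 [48.5 85.7] [0.6775 0.2661 0.    ]
{'time_s': np.float64(3.3), 'tcp_pos': array([ 0.49 , -0.004,  0.313]), 'ee_rot': array([[ 0.977, -0.213,  0.   ],
       [-0.213, -0.977,  0.   ],
       [ 0.   , -0.   , -1.   ]]), 'wrist_force': array([-0.703,  0.784,  0.252])}
```

View pics/c.png

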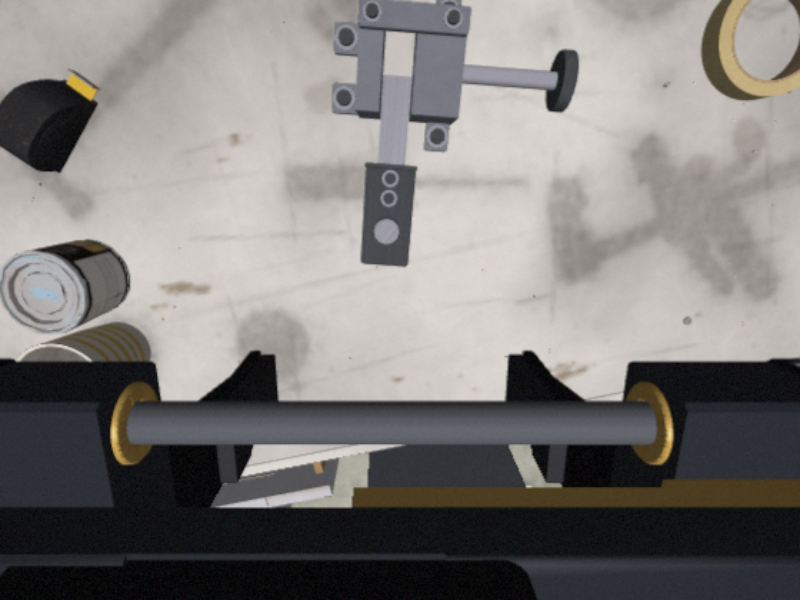

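The wrist view shows the clevis at (410,60), the tongue end in the slot at about (397,76), the post at (386,231), and the pin head at (563,80). I'll move closer for an accurate measure of the tongue's end.

>>> {"name": "apply_moves", "arguments": {
  "moves": [
    [[0.027, 0.005, 0.027], 0],
    [[0.027, 0.005, 0.027], 0],
    [[0.027, 0.005, 0.027], 0],
    [[0.027, 0.005, 0.027], 0],
    [[0, 0, 0], 0]
  ]
}}

```text
time_s: 3.72
tcp_pos: [0.5916, -0.0479, 0.1958]
ee_rot: [[0.976, -0.216, -0.013], [-0.216, -0.976, -0.001], [-0.013, 0.004, -1.0]]
wrist_force: [0.4, 0.2, -1.7]
gripper_width: 1.0
gripper_force: 0.0
```

```bash
python3 - <<'E'
from h import *
p=imaging.capture("wrist"); print(np.round(p["eye"],3)); find(p,Z); cv2.imwrite("pics/d0.png",p["frame"]); cv2.imwrite("pics/d.png",cv2.resize(p["frame"],(800,600),interpolation=cv2.INTER_CUBIC))
import pickle; pickle.dump({k:p[k] for k in("frame","intrinsics","eye","orientation")},open("d.pkl","wb"))
s=r.sense(); print({k:np.round(s[k],3) for k in("time_s","tcp_pos","ee_rot","wrist_force")})
E
```

```text
[ 0.665 -0.063  0.357]
clevis 0.92 [259.7 135.6] [ 0.651  -0.0459  0.    ]
near_hole 0.56 [312.  142.2] [ 0.6344 -0.0966  0.025 ]
slot_mouth 0.67 [260.9 175.1] [ 0.6094 -0.0375  0.    ]
drawbar 0.7 [257.4 251.1] [ 0.5222 -0.0128  0.    ]
middle_eye 0.79 [259.2 165.3] [ 0.6234 -0.0399  0.025 ]
hitch_pin 0.75 [399.4 147.8] [ 0.6099 -0.1813  0.025 ]
{'time_s': np.float64(4.317), 'tcp_pos': array([ 0.592, -0.047,  0.205]), 'ee_rot': array([[ 0.977, -0.213,  0.001],
       [-0.213, -0.977,  0.   ],
       [ 0.001, -0.001, -1.   ]]), 'wrist_force': array([-0.173,  0.052,  0.444])}
```

View pics/d.png

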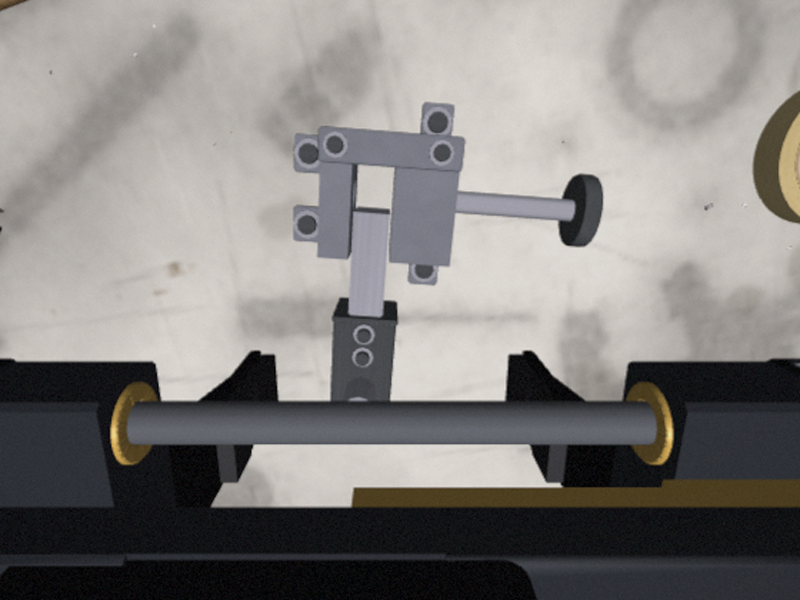

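The close view shows the tongue end at about (372,211) between the cheeks, which have front edges at y≈257 and 264. The strap's front edge is at y≈166 and the pin head is at (580,210).

```bash
python3 - <<'E'
import pickle
from h import *
p=pickle.load(open("d.pkl","rb"))
f=lambda u,v,z: onz(p,(u/800,v/600),z)[:2]
P={k:f(*v) for k,v in dict(nfL=(386,262,.056),nfR=(448,266,.056),ffL=(318,255,.056),ffR=(350,258,.056),sfl=(318,163,.072),sfr=(463,170,.072),srl=(320,127,.072),srr=(465,137,.072),tL=(354,211,.047),tR=(389,213,.047),tbL=(349,316,.047),tbR=(383,317,.047),slL=(332,318,.05),slR=(396,320,.05),pinL=(458,202,.025),pinR=(574,209,.025)).items()}
for k,v in P.items(): print(k,np.round(v,4))
ang=lambda a,b:np.degrees(np.arctan2(*(P[b]-P[a])[::-1]))
print("y-dirs", [round(ang(a,b)+90,2) for a,b in [("nfL","nfR"),("ffL","nfR"),("sfl","sfr"),("srl","srr"),("pinL","pinR"),("tL","tR"),("slL","slR")]])
print("bar", ang("tbL","tL"),ang("tbR","tR"))
E
```

```text
nfL [ 0.6086 -0.0483]
nfR [ 0.5971 -0.0875]
ffL [ 0.6228 -0.006 ]
ffR [ 0.6163 -0.0259]
sfl [ 0.6776 -0.0232]
sfr [ 0.6553 -0.1054]
srl [ 0.6965 -0.0294]
srr [ 0.6731 -0.1097]
tL [ 0.6445 -0.0348]
tR [ 0.6383 -0.0569]
tbL [ 0.5752 -0.0142]
tbR [ 0.5693 -0.0372]
slL [ 0.5772 -0.0028]
slR [ 0.5661 -0.0458]
pinL [ 0.6333 -0.1051]
pinR [ 0.6109 -0.1838]
y-dirs [np.float64(-16.3), np.float64(-17.46), np.float64(-15.18), np.float64(-16.22), np.float64(-15.91), np.float64(-15.76), np.float64(-14.46)]
bar -16.578999174680217 -15.954449189522341
```

>>> {"name": "apply_moves", "arguments": {
  "moves": [
    [[0, 0, 0], 3.7],
    [[-0.037, -0.004, 0], 0],
    [[-0.037, -0.004, 0], 0],
    [[-0.037, -0.004, 0], 0],
    [[-0.037, -0.004, 0], 0]
  ],
  "hand": 0
}}

```text
time_s: 4.73
tcp_pos: [0.4523, 0.0097, 0.2044]
ee_rot: [[0.961, -0.277, -0.0], [-0.277, -0.961, 0.0], [-0.0, 0.0, -1.0]]
wrist_force: [-0.4, 0.8, 0.2]
gripper_width: 0.704
gripper_force: 0.0
```

>>> {"name": "apply_moves", "arguments": {
  "moves": [
    [[0, 0, 0.036], 0],
    [[0, 0, 0.036], 0],
    [[0, 0, 0.036], 0],
    [[0, 0, 0.03], 0],
    [[0, 0, 0], 0]
  ]
}}

```text
time_s: 5.15
tcp_pos: [0.4495, 0.0082, 0.0621]
ee_rot: [[0.961, -0.277, -0.011], [-0.277, -0.961, -0.003], [-0.01, 0.006, -1.0]]
wrist_force: [-0.5, 0.1, -0.2]
gripper_width: 0.328
gripper_force: 0.0
```

```bash
cat >> h.py <<'E'
a=np.radians(-16); X=np.array([np.cos(a),np.sin(a)]); Y=np.array([-X[1],X[0]])
def st():
    s=r.sense(); t=np.array(s["tcp_pos"]); R=np.array(s["ee_rot"])
    print("t",round(s["time_s"],2),"s,t",np.round([X@t[:2],Y@t[:2]],4),"z",round(t[2],4),"yaw",round(np.degrees(np.arctan2(R[1,0],R[0,0])),2),"F along X,Y,z",np.round([X@s["wrist_force"][:2],Y@s["wrist_force"][:2],s["wrist_force"][2]],1),"w",round(s["gripper_width"],3))
E
python3 -c "
from h import *
st()"
```

```text
t 5.15 s,t [0.4298 0.1318] z 0.0621 yaw -16.09 F along X,Y,z [-0.5 -0.  -0.2] w 0.328
```

>>> {"name": "apply_moves", "arguments": {
  "moves": [
    [[0, -0.001, 0.02], 0],
    [[0, 0, 0.018], 0],
    [[0, 0, 0], 0],
    [[0, 0, 0], 0],
    [[0, 0, 0], 0]
  ]
}}

```text
time_s: 5.57
tcp_pos: [0.4555, 0.0108, 0.0302]
ee_rot: [[0.961, -0.276, 0.003], [-0.276, -0.961, 0.001], [0.003, -0.002, -1.0]]
wrist_force: [-1.1, -0.1, -0.4]
gripper_width: 0.016
gripper_force: 0.0
```

>>> {"name": "apply_moves", "arguments": {
  "moves": [
    [[0.012, 0, 0], 0],
    [[0.006, 0, 0], 0],
    [[0.004, 0, 0], 0],
    [[0.004, 0, 0], 0],
    [[0, 0, 0], 0]
  ]
}}

```text
time_s: 5.98
tcp_pos: [0.4782, 0.0028, 0.0288]
ee_rot: [[0.961, -0.277, -0.002], [-0.277, -0.961, -0.0], [-0.002, 0.001, -1.0]]
wrist_force: [-2.6, 0.0, 1.7]
gripper_width: 0.006
gripper_force: 1.4
```

```bash
python3 -c "
from h import *
st()"
```

```text
t 5.98 s,t [0.4588 0.1345] z 0.0288 yaw -16.08 F along X,Y,z [-2.5 -0.7  1.7] w 0.006
```

>>> {"name": "apply_moves", "arguments": {
  "moves": [
    [[0.006, 0, 0], 0],
    [[0.006, 0, 0], 0],
    [[0.006, 0, 0], 0],
    [[0.006, 0, 0], 0],
    [[0, 0, 0], 0]
  ]
}}

```text
time_s: 6.4
tcp_pos: [0.5011, -0.0038, 0.0284]
ee_rot: [[0.961, -0.277, -0.003], [-0.277, -0.961, -0.001], [-0.002, 0.001, -1.0]]
wrist_force: [-3.6, -0.7, -0.7]
gripper_width: 0.006
gripper_force: 1.3
```

```bash
python3 -c "
from h import *
st()"
```

```text
t 6.4 s,t [0.4828 0.1345] z 0.0284 yaw -16.08 F along X,Y,z [-3.3 -1.7 -0.7] w 0.006
```

>>> {"name": "apply_moves", "arguments": {
  "moves": [
    [[-0.02, 0, 0], 0],
    [[0, 0, -0.036], 0],
    [[0, 0, -0.036], 0],
    [[0, 0, -0.036], 0],
    [[0.03, 0, -0.036], 0]
  ]
}}

```text
time_s: 6.82
tcp_pos: [0.5059, -0.0049, 0.1712]
ee_rot: [[0.962, -0.274, 0.001], [-0.274, -0.962, 0.001], [0.0, -0.001, -1.0]]
wrist_force: [2.2, 0.6, -1.0]
gripper_width: 0.005
gripper_force: 0.0
```

>>> {"name": "apply_moves", "arguments": {
  "moves": [
    [[0.03, 0.004, -0.024], 0],
    [[0.03, 0.006, 0], 0],
    [[0.03, 0.006, 0], 0],
    [[0, 0, 0], 0],
    [[0, 0, 0], 0]
  ]
}}

```text
time_s: 7.23
tcp_pos: [0.5915, -0.0461, 0.1918]
ee_rot: [[0.961, -0.278, 0.0], [-0.278, -0.961, 0.0], [0.0, -0.0, -1.0]]
wrist_force: [-0.8, -0.4, -1.1]
gripper_width: 0.005
gripper_force: 0.0
```

```bash
python3 - <<'E'
from h import *
p=imaging.capture("wrist"); st(); find(p,["drawbar","middle_eye","hitch_pin","clevis"]); cv2.imwrite("pics/e.png",cv2.resize(p["frame"],(800,600),interpolation=cv2.INTER_CUBIC))
import pickle; pickle.dump({k:p[k] for k in("frame","intrinsics","eye","orientation")},open("e.pkl","wb"))
E
```

```text
t 7.28 s,t [0.5802 0.1189] z 0.1919 yaw -16.08 F along X,Y,z [-0.4 -0.4  0.6] w 0.005
drawbar 0.56 [261.8 235. ] [ 0.5465 -0.018   0.    ]
middle_eye 0.82 [260.1 140.5] [ 0.6495 -0.0483  0.025 ]
hitch_pin 0.73 [398.4 137.2] [ 0.6147 -0.1798  0.025 ]
clevis 0.71 [255.5 138. ] [ 0.6524 -0.0429  0.    ]
```

View pics/e.png

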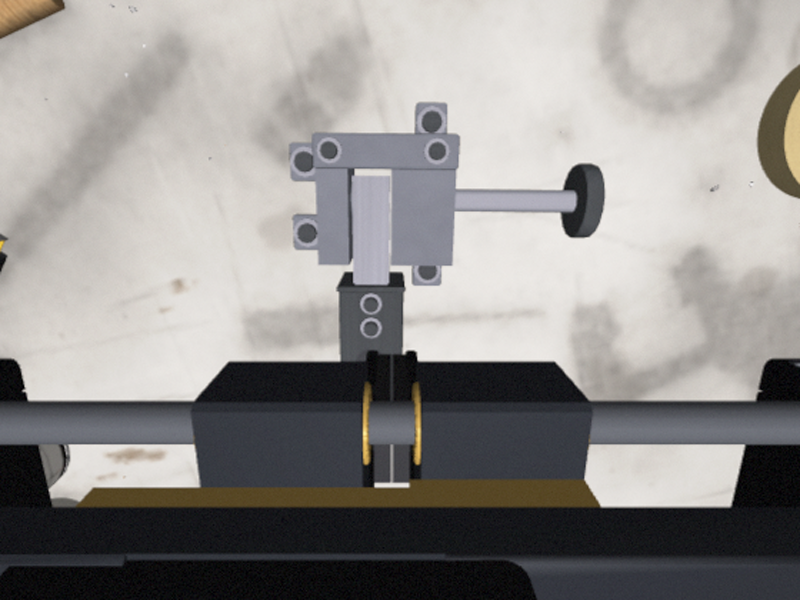

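The tongue end is now at (372,177), just short of the strap's front edge at y≈167. The sleeve's front edge is at y≈290.

```bash
python3 - <<'E'
import pickle
from h import *
p=pickle.load(open("e.pkl","rb"))
for k,v in dict(nf=(420,265,.056),ff=(333,264,.056),sf=(385,168,.072),sr=(385,134,.072),t=(372,177.5,.047),sl=(371,290,.05),pinA=(460,200.5,.025),pinB=(560,201,.025),hd_in=(567,201,.025)).items():
    q=onz(p,(v[0]/800,v[1]/600),v[2])[:2]; print(k,np.round([X@q,Y@q],4))
E
```

```text
nf [0.5984 0.1005]
ff [0.5992 0.1569]
sf [0.6586 0.1226]
sr [0.6772 0.1225]
t [0.6532 0.1312]
sl [0.5803 0.1328]
pinA [0.6376 0.0716]
pinB [0.6371 0.0026]
hd_in [ 0.6371 -0.0023]
```

>>> {"name": "apply_moves", "arguments": {
  "moves": [
    [[-0.032, -0.004, 0], 0],
    [[-0.032, -0.004, 0], 0],
    [[-0.032, -0.004, 0], 0],
    [[-0.024, -0.004, 0.01], 0],
    [[0, 0, 0.034], 0]
  ]
}}

```text
time_s: 7.9
tcp_pos: [0.4794, 0.0049, 0.1534]
ee_rot: [[0.962, -0.272, 0.011], [-0.272, -0.962, 0.003], [0.01, -0.006, -1.0]]
wrist_force: [1.0, 0.6, -0.5]
gripper_width: 0.001
gripper_force: 0.0
```

>>> {"name": "apply_moves", "arguments": {
  "moves": [
    [[0, 0, 0.036], 0],
    [[0, 0, 0.036], 0],
    [[0, 0, 0.036], 0],
    [[0, 0, 0.01], 0],
    [[0, 0, 0], 0]
  ]
}}

```text
time_s: 8.32
tcp_pos: [0.477, 0.0026, 0.028]
ee_rot: [[0.961, -0.276, -0.007], [-0.276, -0.961, -0.002], [-0.006, 0.004, -1.0]]
wrist_force: [0.1, 0.1, 0.3]
gripper_width: 0.005
gripper_force: 0.0
```

```bash
python3 -c "
from h import *
st()"
```

```text
t 8.32 s,t [0.4578 0.134 ] z 0.028 yaw -16.0 F along X,Y,z [0.1 0.1 0.3] w 0.005
```

>>> {"name": "apply_moves", "arguments": {
  "moves": [
    [[0.008, 0, 0], 0],
    [[0.008, 0, 0], 0],
    [[0.006, 0, 0], 0],
    [[0.004, 0, 0], 0],
    [[0.004, 0, 0], 0]
  ]
}}

```text
time_s: 8.73
tcp_pos: [0.5072, -0.0056, 0.0314]
ee_rot: [[0.961, -0.277, -0.003], [-0.277, -0.961, 0.0], [-0.003, 0.001, -1.0]]
wrist_force: [-6.5, 1.6, 4.8]
gripper_width: 0.001
gripper_force: 3.6
```

>>> {"name": "apply_moves", "arguments": {
  "moves": [
    [[0, 0, 0], 0],
    [[0, 0, 0], 0],
    [[0, 0, 0], 0]
  ]
}}

```text
time_s: 8.98
tcp_pos: [0.5083, -0.0055, 0.031]
ee_rot: [[0.961, -0.277, -0.0], [-0.277, -0.961, -0.0], [-0.0, 0.0, -1.0]]
wrist_force: [-3.0, 0.8, 2.0]
gripper_width: 0.006
gripper_force: 1.8
```

```bash
python3 -c "
from h import *
st()"
```

```text
t 8.98 s,t [0.4901 0.1348] z 0.031 yaw -16.05 F along X,Y,z [-3.1 -0.1  2. ] w 0.006
```

>>> {"name": "apply_moves", "arguments": {
  "moves": [
    [[-0.015, 0, 0], 0],
    [[0, 0, -0.04], 0],
    [[0, 0, -0.04], 0],
    [[0, 0.02, -0.03], 0],
    [[0.026, 0.029, 0], 0]
  ]
}}

```text
time_s: 9.4
tcp_pos: [0.5094, -0.0537, 0.1487]
ee_rot: [[0.963, -0.27, 0.017], [-0.27, -0.963, 0.002], [0.016, -0.007, -1.0]]
wrist_force: [1.3, 1.4, 0.3]
gripper_width: 0.003
gripper_force: 0.0
```

>>> {"name": "apply_moves", "arguments": {
  "moves": [
    [[0.028, 0.029, 0], 0],
    [[0.028, 0.029, 0], 0],
    [[0.028, 0.029, 0], 0],
    [[0.028, 0.029, 0], 0],
    [[0.025, 0.029, 0], 0]
  ]
}}

```text
time_s: 9.82
tcp_pos: [0.5997, -0.2351, 0.1414]
ee_rot: [[0.961, -0.276, 0.005], [-0.276, -0.961, -0.001], [0.005, 0.0, -1.0]]
wrist_force: [0.7, 0.9, 0.2]
gripper_width: -0.0
gripper_force: 0.0
```

>>> {"name": "apply_moves", "arguments": {
  "moves": [
    [[0, 0, 0], 0],
    [[0, 0, 0], 0],
    [[0, 0, 0], 0]
  ]
}}

```text
time_s: 10.07
tcp_pos: [0.5974, -0.2327, 0.1405]
ee_rot: [[0.961, -0.277, 0.001], [-0.277, -0.961, -0.0], [0.001, -0.0, -1.0]]
wrist_force: [-0.3, 0.2, -0.7]
gripper_width: 0.007
gripper_force: 0.0
```

```bash
python3 - <<'E'
from h import *
st(); p=imaging.capture("wrist"); find(p,["hitch_pin","pin_tip","near_hole"])
o=models.cut_out(p,"hitch_pin"); print(o[0]["confidence"],o[0]["extent"]) if o else 0
E
```

```text
t 10.07 s,t [ 0.6384 -0.059 ] z 0.1405 yaw -16.06 F along X,Y,z [-0.3  0.1 -0.7] w 0.007
hitch_pin 0.62 [214.5 207.1] [ 0.6137 -0.1825  0.025 ]
near_hole 0.92 [118.1 206.2] [ 0.638  -0.1013  0.025 ]
0.67 [0.1975, 0.4336, 0.2154, 0.135]
```

>>> {"name": "apply_moves", "arguments": {
  "moves": [
    [[0, 0, 0.036], 0],
    [[0, 0, 0.036], 0],
    [[0, 0, 0.036], 0],
    [[0, 0, 0.013], 0],
    [[0, 0, 0], 0]
  ]
}}

```text
time_s: 10.73
tcp_pos: [0.5942, -0.2312, 0.0154]
ee_rot: [[0.961, -0.276, -0.008], [-0.276, -0.961, 0.002], [-0.008, 0.001, -1.0]]
wrist_force: [-0.2, 0.0, -0.3]
gripper_width: 0.002
gripper_force: 0.0
```

>>> {"name": "apply_moves", "arguments": {
  "moves": [
    [[0, -0.01, 0], 0],
    [[0, -0.008, 0], 0],
    [[0, -0.006, 0], 0],
    [[0, -0.006, 0], 0],
    [[0, 0, 0], 0]
  ]
}}

```text
time_s: 11.15
tcp_pos: [0.6069, -0.2024, 0.0212]
ee_rot: [[0.962, -0.274, 0.003], [-0.274, -0.962, -0.0], [0.003, -0.001, -1.0]]
wrist_force: [0.9, 0.2, -0.3]
gripper_width: 0.007
gripper_force: 0.0
```

```bash
python3 - <<'E'
from h import *
st()
E
```

```text
t 11.15 s,t [ 0.6392 -0.0272] z 0.0212 yaw -15.92 F along X,Y,z [ 0.8  0.4 -0.3] w 0.007
```

>>> {"name": "apply_moves", "arguments": {
  "moves": [
    [[0, -0.005, 0.002], 0],
    [[0, -0.005, 0], 0],
    [[0, -0.004, 0], 0],
    [[0, 0, 0], 0]
  ]
}}

```text
time_s: 11.48
tcp_pos: [0.6098, -0.1898, 0.0179]
ee_rot: [[0.961, -0.276, 0.001], [-0.276, -0.961, -0.0], [0.001, -0.0, -1.0]]
wrist_force: [-0.2, -0.3, 0.7]
gripper_width: 0.005
gripper_force: 0.6
```

```bash
python3 - <<'E'
from h import *
st()
E
```

```text
t 11.48 s,t [ 0.6385 -0.0144] z 0.0179 yaw -16.0 F along X,Y,z [-0.1 -0.3  0.7] w 0.005
```

>>> {"name": "apply_moves", "arguments": {
  "moves": [
    [[0, -0.004, 0], 0],
    [[0, -0.004, 0], 0],
    [[0, -0.004, 0], 0],
    [[0, 0, 0], 0]
  ]
}}

```text
time_s: 11.82
tcp_pos: [0.613, -0.1779, 0.0174]
ee_rot: [[0.961, -0.276, 0.0], [-0.276, -0.961, 0.0], [0.0, -0.0, -1.0]]
wrist_force: [0.1, -1.8, 0.8]
gripper_width: 0.007
gripper_force: 0.7
```

>>> {"name": "apply_moves", "arguments": {
  "moves": [
    [[0, -0.003, 0], 0],
    [[0, -0.003, 0], 0],
    [[0, -0.003, 0], 0],
    [[0, 0, 0], 0]
  ]
}}

```text
time_s: 12.15
tcp_pos: [0.6153, -0.1694, 0.0173]
ee_rot: [[0.961, -0.276, -0.0], [-0.276, -0.961, 0.0], [-0.0, -0.0, -1.0]]
wrist_force: [-0.1, -0.2, 1.3]
gripper_width: 0.004
gripper_force: 0.6
```

```bash
python3 - <<'E'
from h import *
st(); p=imaging.capture("wrist"); find(p,["hitch_pin","near_hole"])
cv2.imwrite("pics/f.png",cv2.resize(p["frame"],(800,600)))
E
```

```text
t 12.15 s,t [0.6381 0.0068] z 0.0173 yaw -16.0 F along X,Y,z [-0.  -0.2  1.3] w 0.004
near_hole 0.59 [133.7 267.5] [ 0.6365 -0.0998  0.025 ]
```

View pics/f.png

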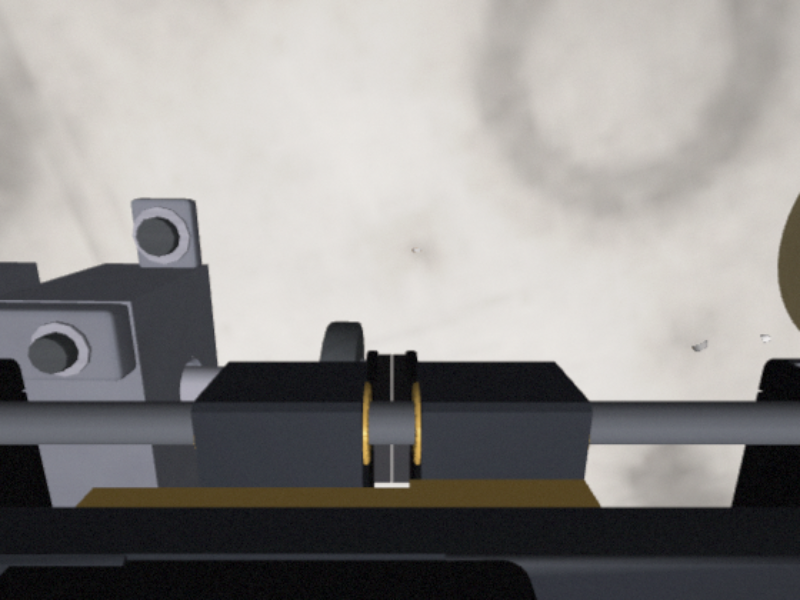

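The head at (343,345) is in contact with the shut fingers and the force is low, so I'll keep pushing.

>>> {"name": "apply_moves", "arguments": {
  "moves": [
    [[0, -0.003, 0], 0],
    [[0, -0.003, 0], 0],
    [[0, -0.003, 0], 0],
    [[0, -0.003, 0], 0],
    [[0, 0, 0], 0]
  ]
}}

```text
time_s: 12.72
tcp_pos: [0.6187, -0.1578, 0.0174]
ee_rot: [[0.961, -0.276, 0.0], [-0.276, -0.961, 0.0], [-0.0, -0.0, -1.0]]
wrist_force: [-0.5, -0.9, -0.2]
gripper_width: 0.004
gripper_force: 0.0
```

>>> {"name": "apply_moves", "arguments": {
  "moves": [
    [[0, -0.003, 0], 0],
    [[0, -0.003, 0], 0],
    [[0, -0.003, 0], 0],
    [[0, -0.003, 0], 0],
    [[0, 0, 0], 0]
  ]
}}

```text
time_s: 13.13
tcp_pos: [0.6221, -0.1464, 0.0176]
ee_rot: [[0.961, -0.276, 0.0], [-0.276, -0.961, 0.0], [0.0, -0.0, -1.0]]
wrist_force: [0.0, 0.3, 0.0]
gripper_width: 0.007
gripper_force: 0.0
```

```bash
python3 - <<'E'
from h import *
st()
E
```

```text
t 13.13 s,t [0.6384 0.0308] z 0.0176 yaw -15.99 F along X,Y,z [-0.   0.3  0. ] w 0.007
```

>>> {"name": "apply_moves", "arguments": {
  "moves": [
    [[0, -0.003, 0], 0],
    [[0, -0.003, 0], 0],
    [[0, -0.003, 0], 0],
    [[0, -0.003, 0], 0],
    [[0, 0, 0], 0]
  ]
}}

```text
time_s: 13.55
tcp_pos: [0.6255, -0.1348, 0.0177]
ee_rot: [[0.961, -0.276, 0.001], [-0.276, -0.961, 0.0], [0.001, -0.0, -1.0]]
wrist_force: [-0.0, -0.6, -0.4]
gripper_width: 0.002
gripper_force: 0.1
```

>>> {"name": "apply_moves", "arguments": {
  "moves": [
    [[0, -0.002, 0], 0],
    [[0, -0.002, 0], 0],
    [[0, 0, 0], 0]
  ]
}}

```text
time_s: 13.8
tcp_pos: [0.6264, -0.1314, 0.0176]
ee_rot: [[0.961, -0.276, 0.0], [-0.276, -0.961, 0.0], [0.0, -0.0, -1.0]]
wrist_force: [0.0, -0.0, 0.1]
gripper_width: 0.006
gripper_force: 0.3
```

>>> {"name": "apply_moves", "arguments": {
  "moves": [
    [[0, -0.002, 0], 0],
    [[0, -0.002, 0], 0],
    [[0, 0, 0], 0]
  ]
}}

```text
time_s: 14.05
tcp_pos: [0.6275, -0.1275, 0.0176]
ee_rot: [[0.961, -0.276, 0.0], [-0.276, -0.961, 0.0], [0.0, -0.0, -1.0]]
wrist_force: [-1.0, -1.3, -0.1]
gripper_width: 0.005
gripper_force: 0.5
```

```bash
python3 - <<'E'
from h import *
st(); p=imaging.capture("scene")
cv2.imwrite("pics/g.png",cv2.resize(p["frame"][150:290,210:400],(800,590),interpolation=cv2.INTER_CUBIC))
E
```

```text
t 14.05 s,t [0.6384 0.0504] z 0.0176 yaw -16.02 F along X,Y,z [-0.6 -1.6 -0.1] w 0.005
```

View pics/g.png

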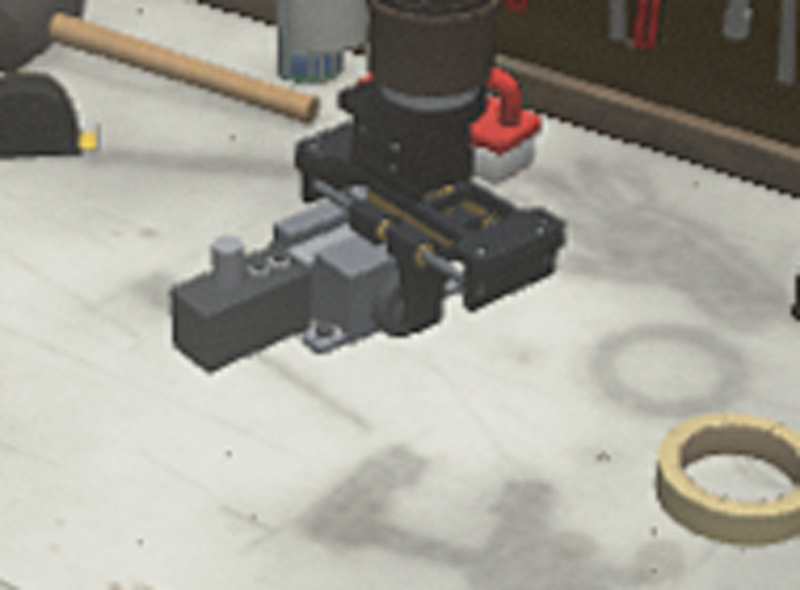

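The pin head at about (400,305) is close to the cheek. I'll push on gently until the force rises.

>>> {"name": "apply_moves", "arguments": {
  "moves": [
    [[0, -0.002, 0], 0],
    [[0, -0.001, 0], 0],
    [[0, 0, 0], 0]
  ]
}}

```text
time_s: 14.35
tcp_pos: [0.6283, -0.1248, 0.0176]
ee_rot: [[0.961, -0.276, 0.0], [-0.276, -0.961, -0.0], [0.0, -0.0, -1.0]]
wrist_force: [-0.1, -0.6, 1.2]
gripper_width: 0.007
gripper_force: 0.6
```

>>> {"name": "apply_moves", "arguments": {
  "moves": [
    [[0, -0.001, 0], 0],
    [[0, -0.001, 0], 0],
    [[0, 0, 0], 0]
  ]
}}

```text
time_s: 14.6
tcp_pos: [0.6288, -0.1229, 0.0176]
ee_rot: [[0.961, -0.276, 0.0], [-0.276, -0.961, -0.0], [0.0, 0.0, -1.0]]
wrist_force: [-0.5, -1.3, 0.8]
gripper_width: 0.007
gripper_force: 0.8
```

```bash
python3 - <<'E'
from h import *
st()
E
```

```text
t 14.6 s,t [0.6383 0.0552] z 0.0176 yaw -16.02 F along X,Y,z [-0.1 -1.4  0.8] w 0.007
```

>>> {"name": "apply_moves", "arguments": {
  "moves": [
    [[0, -0.001, 0], 0],
    [[0, -0.001, 0], 0],
    [[0, 0, 0], 0]
  ]
}}

```text
time_s: 14.85
tcp_pos: [0.6288, -0.1226, 0.0176]
ee_rot: [[0.961, -0.276, -0.001], [-0.276, -0.961, -0.002], [-0.001, 0.002, -1.0]]
wrist_force: [-1.4, -6.2, 0.8]
gripper_width: 0.006
gripper_force: 3.5
```

>>> {"name": "apply_moves", "arguments": {
  "moves": [
    [[0, -0.001, 0], 0],
    [[0, -0.001, 0], 0],
    [[0, 0, 0], 0]
  ]
}}

```text
time_s: 15.1
tcp_pos: [0.6288, -0.1223, 0.0176]
ee_rot: [[0.961, -0.277, -0.002], [-0.277, -0.961, -0.003], [-0.001, 0.004, -1.0]]
wrist_force: [-2.1, -13.8, 0.1]
gripper_width: 0.003
gripper_force: 6.4
```

```bash
python3 - <<'E'
from h import *
st()
E
```

```text
t 15.1 s,t [0.6382 0.0557] z 0.0176 yaw -16.07 F along X,Y,z [  1.8 -13.9   0.1] w 0.003
```

>>> {"name": "apply_moves", "arguments": {
  "moves": [
    [[0, 0.006, 0], 0],
    [[0, 0.02, 0], 0],
    [[0, 0.03, 0], 0],
    [[0, 0.03, 0], 0],
    [[0, 0.01, -0.03], 0]
  ]
}}

```text
time_s: 15.52
tcp_pos: [0.5976, -0.2127, 0.0415]
ee_rot: [[0.96, -0.28, -0.013], [-0.28, -0.96, 0.004], [-0.014, 0.0, -1.0]]
wrist_force: [1.1, 0.1, -0.2]
gripper_width: 0.004
gripper_force: 0.0
```

>>> {"name": "apply_moves", "arguments": {
  "moves": [
    [[0, 0, -0.04], 0],
    [[0, 0, -0.04], 0],
    [[-0.01, 0, -0.04], 0],
    [[-0.03, 0, -0.02], 0],
    [[0, 0, 0], 0]
  ]
}}

```text
time_s: 15.93
tcp_pos: [0.5646, -0.1997, 0.1941]
ee_rot: [[0.961, -0.275, 0.01], [-0.275, -0.961, -0.0], [0.01, -0.002, -1.0]]
wrist_force: [-0.9, 1.0, -0.3]
gripper_width: 0.004
gripper_force: 0.0
```

>>> {"name": "apply_moves", "arguments": {
  "moves": [
    [[0, 0, 0], 0],
    [[0, 0, 0], 0]
  ]
}}

```text
time_s: 16.1
tcp_pos: [0.5647, -0.1998, 0.1869]
ee_rot: [[0.961, -0.276, -0.0], [-0.276, -0.961, 0.001], [-0.001, -0.001, -1.0]]
wrist_force: [0.3, 0.2, -0.0]
gripper_width: 0.004
gripper_force: 0.0
```

```bash
python3 - <<'E'
from h import *
st(); p=imaging.capture("wrist"); find(p,["hitch_pin","near_hole","drawbar","clevis"])
cv2.imwrite("pics/i.png",cv2.resize(p["frame"],(800,600)))
E
```

```text
t 16.1 s,t [ 0.5979 -0.0364] z 0.1869 yaw -16.02 F along X,Y,z [ 0.3  0.2 -0. ] w 0.004
hitch_pin 0.56 [158.6 157.2] [ 0.635  -0.1012  0.025 ]
near_hole 0.62 [156.9 153.3] [ 0.639 -0.101  0.025]
drawbar 0.75 [125.  248.4] [ 0.5489 -0.0168  0.    ]
clevis 0.8 [109.8 155.3] [ 0.6512 -0.0431  0.    ]
```

View pics/i.png

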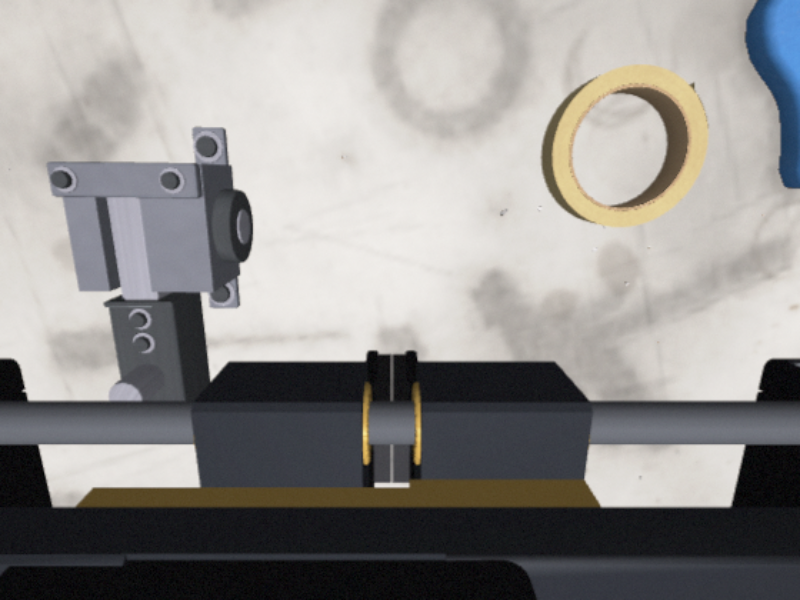

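The head at (237,226) sits flush against the near cheek with no shaft showing. The tongue is in the slot, and the gripper is clear.

```bash
python3 -c "
from h import *
print(r.finish_job())"
```

```text
the job is handed in; nothing more can be done
None
```

The drawbar is coupled: the tongue is in the slot and the pin went through without stopping early until its head sat flush against the clevis. I handed the job in at about 16 s, with the arm clear and the tin, tape measure and roll of tape not touched.

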